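Open the filter bay of a vacuum pump

ROBOT

A 6-joint arm with a two-finger parallel gripper is mounted at the origin on a cart in front of the work surface, level with it; the furniture and walls round the work are solid. World frame = base frame: x ahead of the robot, y to its left, z up, the work surface at z = 0. Lengths are in mm, angles in rad, forces in N, time in s.
With the tool pointing down it reaches from about 225 to 725 mm from the base axis. Payload 3.1 kg.
Tool frame: the origin (TCP) lies between the finger pads; the fingertips stand 25 mm ahead of it and the grasp point (between the pads) lies 6 mm ahead of it; z points along the fingers, y is the line along which they close (so a half turn about z gives the same grasp; the last joint's range is limited). The gripper opens to 85 mm and grips with 20 to 120 N. Pads are 22 mm wide; open, the fingers measure 114 mm over their backs; the gripper's body (76 mm by 85 mm) begins 54 mm behind the grasp point. The pads swing forward as they close: fully open they stand 13 mm farther back than shut.
Start: joints at [-1.229, 0.048, 0.099, 1.622, 0, 1.443], TCP at [237.656, -468.121, 235.212] pointing down, gripper open.
Joint ranges: [-2.91, 2.91], [-0.99, 1.94], [-1.21, 1.42], [-2.12, 2.29], [-1.49, 1.47], [-3.14, 3.14]. Speed limits (rad/s): [2.79, 2.79, 3.14, 3.14, 3.14, 3.14].

INTERFACE

Orientations are given as a rotation vector (axis times angle).
In Python, from plant import ctrl, read_camera gives the robot as it stands.
- The arm moves only by the shell command python3 -m creep 'ROWS' [OPENING]. ROWS is JSON, a list that holds one entry, the list of rows, each a list of 4 numbers: the shift along the world's x, y, z in cm, then the turn about the world's z in rad. A call has 1 to 12 rows; each row is the pose to reach, as a shift and turn from the pose commanded when the call began; what a row does not reach only later rows make up. A row lasts 1/8 s, in which the tool goes at most 62.5 mm and 10.7 degrees, less where a joint would pass 70% of its speed; a pose out of reach is approached as far as the arm can. A call with a gripper value outside its range is refused whole. OPENING is the opening in per cent of the stroke, from 0 (shut) to 100 (fully open), set as the call begins (- or left out, the last holds). The fingers move at their own pace and stop on an object; the grip force is fixed at half the most. Time passes only in rows, so rows that repeat a pose let the fingers close. It gives the time, the measured TCP pose, the force, the opening and the grip force at its end, in the units of the state.
- ctrl.sense(): the state, without advancing time (a new reading comes with each control period).
- read_camera(name): name is "side" or "top" or "wrist"; returns a dict with "image" (384x512x3 uint8, red, green, blue), "fovy" (degrees; the focal length in pixels is half the picture's height over the tangent of half this angle, whatever the lens; pixels are square), "cx", "cy" (the principal point, pixels), "R" (3x3) and "t" (3): a world point X has camera coordinates R X + t; the wrist camera has in their place "mount" (4x4, takes a point from camera to tool coordinates, whose origin is the TCP and whose axes are the flange's). Camera axes: x right, y down, z forward; pixel columns grow to the right and rows downward; lengths in mm; the calibration is good to about 2 mm. A picture is of the moment at which its call begins: read the wrist's pose just before it. There is no depth.
- ctrl.sign_off(): hands the job in; it is judged then, once.
The state is a dict: "clock": time; "joints": joint angles; "dq": joint speeds; "tau": joint torques, N m; "eef_pos": TCP position; "tool_rot": TCP orientation; "wrist_force": force on the tool from outside, world axes, zero at the start; "torque": the same for the moment, N m; "gripper_width": opening from 0.0 (shut) to 1.0 (fully open); "finger_force": force on a finger pad.
Only numpy, scipy, OpenCV 4.12 (cv2) and the standard library are available. Lean on these libraries where they do the work, as an engineer would, in place of code of your own. Each camera call takes 0.05 s, during which the arm holds its last target. There are 200 camera calls.

TASK

Take the screwdriver from its stand and use it to turn both slotted cam fasteners on the bench pump a quarter turn anticlockwise, fully open, so that the access panel between them is free; turn them with the blade only and keep the gripper's fingers off the pump itself. Put the screwdriver back in its stand, then lift the panel out by its handle and set it down gently, without dropping it, handle up in the middle of the rubber mat. Do not shift the tape roll or the petri dish.

Things in the scene. Friction and masses are not known exactly. Their poses are not given: they have to be found in the camera images.
- pump: Grey box-shaped bench vacuum pump, 140 (x) x 230 (y) x 85 mm high, fixed. Origin: centre of its underside, z up; the front with a round gauge faces -x. The flat deck is 85 mm above the origin; low rails 4 mm high stand round the panel. A steel cam fastener stands on the deck at y = +86 mm and one at y = -86 mm (x = 0).
- cam_left (a joint): Turn of the fastener at the pump's +y end, rad: 0 = locked (cam nose points at the panel and lies over its edge), 1.57 = fully open at a hard stop (nose parallel to the panel's edge). Opens anticlockwise seen from above; starts between 0 and 0.25; about 0.1 N m of friction, stays where it is left. From 1.3 on it clears the panel.
- cam_right (a joint): The same for the fastener at the pump's -y end: 0 locked, 1.57 fully open, anticlockwise seen from above.
- cam_left_slot (a point): Centre of the slot at the top of the fastener at the pump's +y end, on its turning axis, 109.5 mm above the pump's underside. z up; x along slot and cam nose, turns with the fastener. Round steel head 32 mm wide; straight slot 6.5 mm wide, 10 mm deep, flat floor, open at both ends. The nose, below the head, reaches 36 mm from the axis and is 14 mm wide.
- cam_right_slot (a point): The same point and axes for the fastener at the pump's -y end.
- screwdriver: Flat screwdriver, 144 mm long, 0.16 kg, upright in the stand. Origin: on its axis, underside of its collar (38 mm wide, 7 high) that rests on the stand; z up to the handle, x along the blade's width. Square handle 28 x 28 mm, flats facing x and y, 7 to 67 mm above the origin; hold it at 42 mm. Shaft 10 mm; blade 18 mm wide, 3 thick (2 in the last 4 mm), tip 75 mm below the origin.
- blade_tip (a point): Centre of the end of the screwdriver's blade, 75 mm below its origin; same axes.
- stand: Fixed metal stand, base 90 x 90 mm, 90 mm high, its top plate 76 x 76 mm with one round hole 28 mm wide in the middle. Origin: centre of its underside, z up. The screwdriver hangs in the hole by its collar, at any yaw, blade tip 15 mm above the bench.
- stand_hole (a point): Centre of the stand's hole at the top face, 90 mm above the bench.
- panel: Loose steel panel, 110 (x) x 130 (y) x 6 mm, about 0.3 kg, lying on the pump's deck between the fasteners, over the filter bay, with 2 mm of play. Origin: centre of its underside, z up. A black bar handle stands on it along y: bar 12 (x) x 90 (y) x 12 mm, top 44 mm above the origin, 26 mm free below it, a post under each end, 66 mm free between the posts.
- panel_handle (a point): Middle of the panel's handle bar, 38 mm above the panel's underside; x across the bar, y along it.
- mat: Flat black rubber mat, 180 (x) x 190 (y) x 3 mm, fixed. Origin: centre of its underside, on the bench.
- tape: Bystander: roll of tape lying flat, 104 mm across, 25 mm high. Origin: centre of its underside.
- petri: Bystander: petri dish with lid, 90 mm across, 15 mm high. Origin: centre of its underside.
Mind the look-alikes: they are no part of the job. What is shaped like the screwdriver but yellow is not meant.

How it is judged:
By the outcome, as a careful person would: the job done as asked, in the order asked, and still so for the second after the job is handed in, with the robot touching nothing.
It also fails if it takes over 69 s, if anything falls off the work surface, if the arm or the gripper's body presses on something with over 40 N, if the wrist force passes 120 N, or if a joint passes its speed limit or range.

## Working session

There is one attempt and no reset: what is moved stays moved. The work goes in short steps, Python scripts to look and compute and a shell command to move; the robot and the scene stay as the last step left them, time stands still between calls to the robot, and variables do not carry over. Pictures are saved under pics/ and viewed, at most 10 in all, crops included, and the job is handed in when it is done.

```bash
ls; mkdir -p pics
cat > h.py <<'E'
import numpy as np, cv2
from plant import ctrl, read_camera
from scipy.spatial.transform import Rotation as Rn
def cam(name):
    s=ctrl.sense(); c=read_camera(name)
    c['f']=c['image'].shape[0]/2/np.tan(np.radians(c['fovy'])/2)
    if name=='wrist':
        T=np.eye(4);T[:3,:3]=Rn.from_rotvec(s['tool_rot']).as_matrix();T[:3,3]=s['eef_pos']
        M=np.linalg.inv(T@np.array(c['mount'])); c['R']=M[:3,:3];c['t']=M[:3,3]
    c['R']=np.array(c['R']);c['t']=np.array(c['t'])
    return c
def plane(c,u,v,z):
    d=c['R'].T@np.array([(u-c['cx'])/c['f'],(v-c['cy'])/c['f'],1]); o=-c['R'].T@c['t']
    return o+d*(z-o[2])/d[2]
def proj(c,X):
    p=c['R']@np.array(X)+c['t']; return p[0]/p[2]*c['f']+c['cx'],p[1]/p[2]*c['f']+c['cy']
def save(c,fn,crop=None,k=1):
    im=c['image'][:,:,::-1]
    if crop: a,b,w,h=crop; im=im[b:b+h,a:a+w]
    cv2.imwrite(fn,cv2.resize(im,None,fx=k,fy=k,interpolation=cv2.INTER_CUBIC))
E
python3 - <<'E'
from h import *
import pickle
o={}
for n in ('top','side'):
    c=cam(n);o[n]=c;save(c,f'pics/{n}0.png',k=1.5)
    print(n,c['f'],c['cx'],c['cy'],-c['R'].T@c['t'],c['R'][2])
pickle.dump(o,open('c0.pkl','wb'))
s=ctrl.sense();print(s)
E
```

```text
pics
top 426.8790601243149 257.3444532014557 187.8579080460851 [ 377.74023348  -48.01540335 1522.64649486] [ 0.13727604  0.01341764 -0.99044195]
side 358.0876496082178 255.9773291587255 188.78289806452136 [ 456.36266371 -888.10985802  779.6340516 ] [ 0.11599753  0.7739331  -0.62255292]
{'clock': 0.1, 'joints': array([-1.22882609e+00,  4.87069436e-02,  9.77158074e-02,  1.62199013e+00,
        1.59499320e-06,  1.44298738e+00]), 'dq': array([-0.00115483, -0.00059278,  0.00431687, -0.00040072,  0.00245764,
        0.00097378]), 'tau': array([ 2.06884710e-03, -3.39852011e+01,  3.20935392e+01,  1.57746038e-02,
       -2.12486539e-04,  1.01507172e-05]), 'eef_pos': array([ 237.46020171, -467.60880611,  234.09905834]), 'tool_rot': array([-3.05321170e+00, -7.30654840e-01,  3.64065778e-04]), 'wrist_force': array([ 0.08082398, -0.03041386, -0.27763689]), 'torque': array([-0.02024784,  0.0640616 , -0.01839454]), 'finger_force': 0.0, 'gripper_width': 0.9989875079706324}
```

View pics/top0.png

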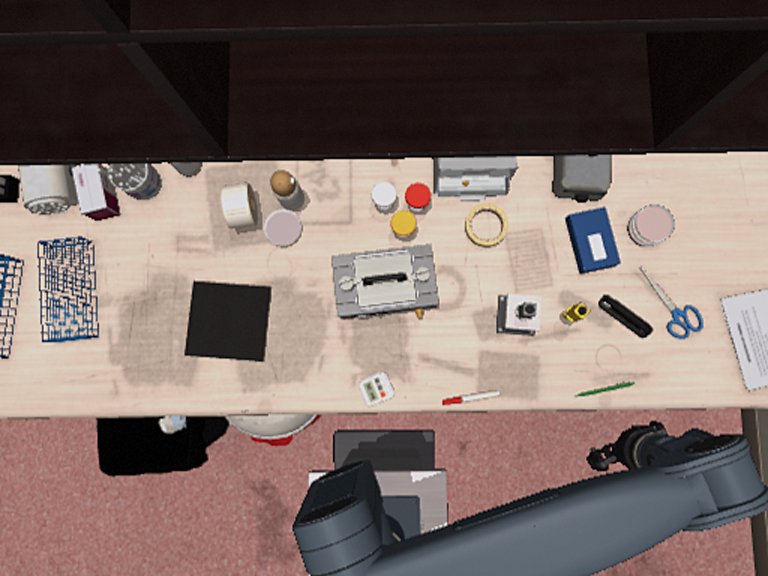

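View pics/side0.png

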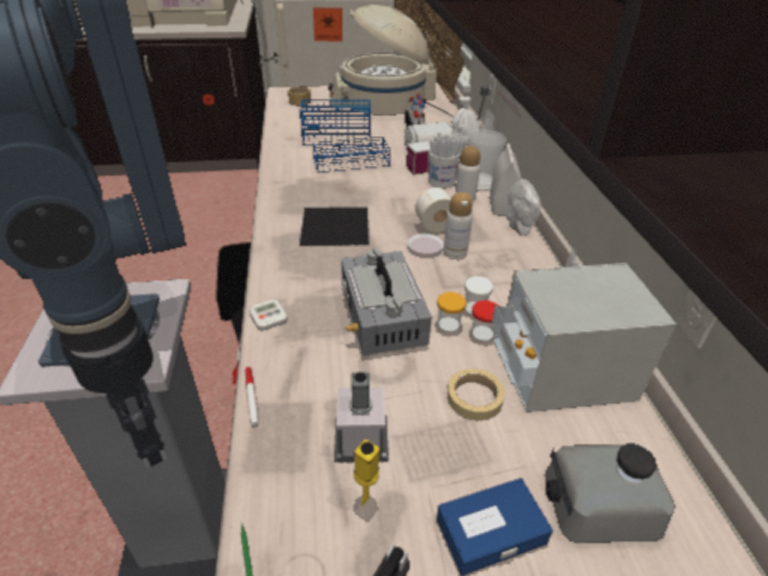

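Top view (1.5x): the pump is at (385,282) with its slots at (343,285) and (424,275). The stand with the dark-handled screwdriver is at (521,311), the mat at (229,321), the tape at (487,225) and the petri dish at (283,228). There are two candidates for the screwdriver: the dark one in the stand at (521,311) and the yellow one at (576,313). The dark one hangs in the metal stand and is not yellow, so it is the one meant.

Run:
```python
from h import *
import pickle
o=pickle.load(open('c0.pkl','rb')); c=o['top']; im=c['image'].astype(int)
m=((im.max(2)<60)).astype(np.uint8); m[:170]=0;m[250:]=0;m[:,:110]=0;m[:,200:]=0
k=max(cv2.findContours(m,0,2)[0],key=cv2.contourArea); r=cv2.minAreaRect(k)
B=np.array([plane(c,u,v,3) for u,v in cv2.boxPoints(r)]);print('mat',B.round(1).tolist(),B.mean(0))
for n,(u,v),z in [('slotL',(343,285),110),('slotR',(424,275),110),('handle',(385,279),129),('sd',(526,310),157),('tape',(487,225),25),('petri',(283,228),15)]:
    print(n,plane(c,u/1.5,v/1.5,z).round(1))
a=c['image'][155:235,215:300][:,:,::-1]; b=c['image'][180:240,320:405][:,:,::-1]
f=lambda a:cv2.resize(a,(400*a.shape[1]//85,400*a.shape[0]//85),interpolation=cv2.INTER_CUBIC)
a,b=f(a),f(b); b=cv2.copyMakeBorder(b,0,a.shape[0]-b.shape[0],0,0,0)
cv2.imwrite('pics/crop.png',np.hstack([a,b]))
```

```text
mat [[422.5, 453.3, 3.0], [599.8, 444.0, 3.0], [581.1, 251.9, 3.0], [404.7, 264.2, 3.0]] [502.02679762 353.3571123    3.        ]
slotL [567.8  67.1 110. ]
slotR [ 587.5 -113.7  110. ]
handle [577.1 -27.  129. ]
sd [ 501.5 -327.3  157. ]
tape [ 718.2 -270.4   25. ]
petri [721.6 219.   15. ]
```

View pics/crop.png

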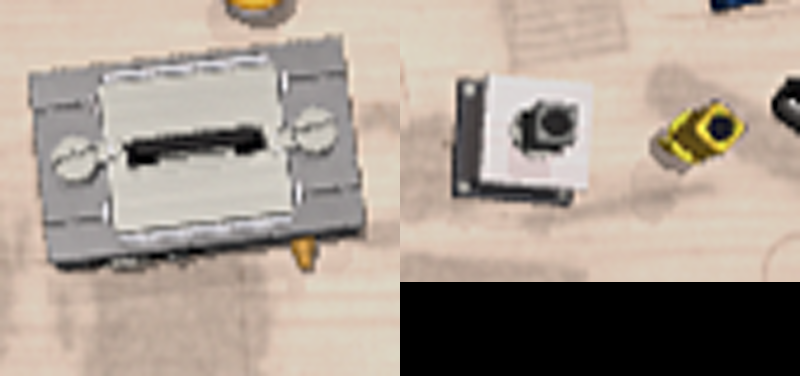

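The crop confirms it. The dark square handle stands in the white-topped stand hole, and the yellow one stands apart without a stand. On the pump, the gauge side faces down in the image and both slots are close to locked.

```bash
python3 -m creep '[[[5,3.5,4,0],[9,6.5,8,0],[13,9.5,11,0],[17,12,11,0],[20,14,11,0],[20,14,11,0],[20,14,11,0]]]' 100
python3 - <<'E'
from h import *
c=cam('wrist');save(c,'pics/w1.png',k=1.5)
print(np.array(c['mount']).round(3),c['f'],c['cx'],c['cy']); print(ctrl.sense()['eef_pos'])
print(proj(c,[501,-327,157]),proj(c,[501,-327,90]))
E
```

```text
clock: 0.98
eef_pos: [437.3, -328.2, 344.7]
tool_rot: [-3.055, -0.731, 0.002]
wrist_force: [0.4, -0.1, 0.3]
gripper_width: 0.999
finger_force: 0.0
[[ 1.00000e-03 -9.56000e-01 -2.94000e-01  7.43100e+01]
 [ 1.00000e+00  1.00000e-03 -0.00000e+00  2.37000e-01]
 [ 1.00000e-03 -2.94000e-01  9.56000e-01 -1.39257e+02]
 [ 0.00000e+00  0.00000e+00  0.00000e+00  1.00000e+00]] 281.1881927778249 256.4671289140793 192.2355494084086
[ 436.92140881 -328.56664254  344.80407131]
(np.float64(281.19469605469294), np.float64(121.39767200981358)) (np.float64(277.1184136346307), np.float64(118.73840006164073))
```

View pics/w1.png

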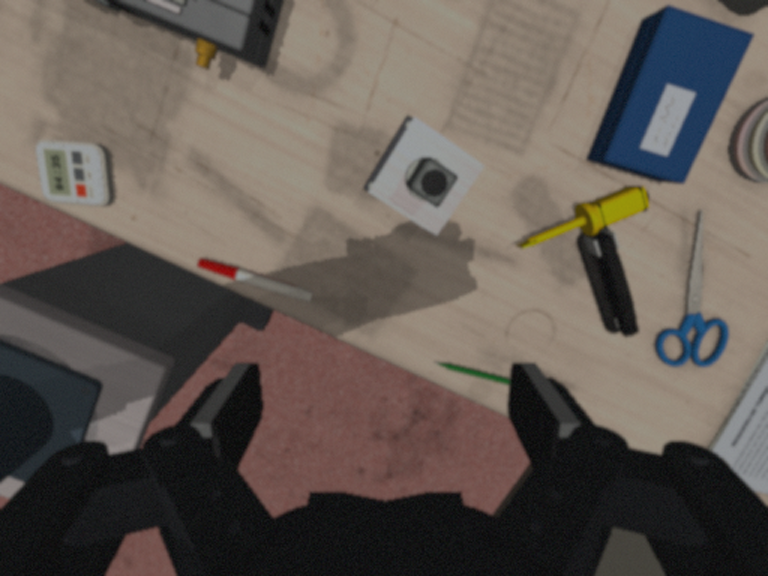

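Wrist view: the handle's square top is at (432,181) and the white stand plate at (425,178). The yellow screwdriver look-alike is at (600,212).

Run:
```python
from h import *
c=cam('wrist');im=c['image'].astype(int)
g=im.sum(2)/3
x0,y0=240,72;sub=im[y0:160,x0:335]
sat=sub.max(2)-sub.min(2); 
plate=((sub.mean(2)>118)&(sat<28)).astype(np.uint8)
k=max(cv2.findContours(cv2.morphologyEx(plate,cv2.MORPH_OPEN,np.ones((3,3),np.uint8)),0,2)[0],key=cv2.contourArea)
r=cv2.minAreaRect(k);P=np.array([plane(c,u+x0,v+y0,90) for u,v in cv2.boxPoints(r)]);print('plate',r,P.round(1).tolist(),P.mean(0))
hull=cv2.convexHull(k);m=np.zeros(plate.shape,np.uint8);cv2.fillPoly(m,[hull],1);m=cv2.erode(m,np.ones((5,5)))
d=((sub.mean(2)<100)&(m>0)).astype(np.uint8)
k=max(cv2.findContours(d,0,2)[0],key=cv2.contourArea);r=cv2.minAreaRect(k)
P=np.array([plane(c,u+x0,v+y0,157) for u,v in cv2.boxPoints(r)]);print('handle',r,P.round(1).tolist(),P.mean(0))
e=cv2.resize(c['image'][100:140,265:310,::-1],None,fx=12,fy=12,interpolation=cv2.INTER_CUBIC);cv2.imwrite('pics/w1c.png',e)
```

```text
plate ((47.70598602294922, 40.936500549316406), (94.47560119628906, 82.09243774414062), 1.3019529581069946) [[435.8, -302.3, 90.0], [532.8, -258.0, 90.0], [585.9, -368.3, 90.0], [493.3, -422.3, 90.0]] [ 511.94140796 -337.70173768   90.        ]
handle ((46.384613037109375, 47.923072814941406), (27.180309295654297, 26.07090950012207), 33.6900634765625) [[492.1, -315.0, 157.0], [520.1, -318.4, 157.0], [517.4, -348.8, 157.0], [488.9, -345.9, 157.0]] [ 504.6164264  -332.01708085  157.        ]
```

View pics/w1c.png

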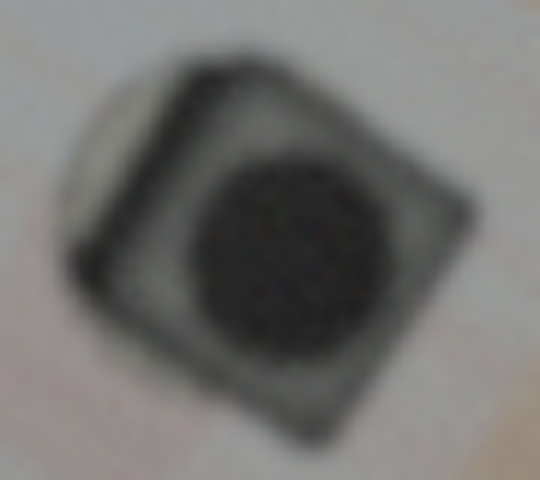

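The crop shows the handle's top face with its dark disc centred at about (289.2,121.2) in the full image. The face's right corner is at (304.6,117.5) and its bottom corner at (291.5,136.8).

Run:
```python
from h import *
c=cam('wrist')
p=lambda u,v,z=157:plane(c,265+u/12,100+v/12,z)
A,B,C=p(473,212),p(316,443),p(265,62)
print('ctr',p(290,257),A,B,C)
for d in (B-A,C-A): print(np.linalg.norm(d),np.arctan2(d[1],d[0]))
s=ctrl.sense();x=Rn.from_rotvec(s['tool_rot']).as_matrix();print(s['eef_pos'],np.arctan2(x[1,0],x[0,0]),np.arctan2(x[1,1],x[0,1]))
```

```text
ctr [ 504.69093257 -335.72508507  157.        ] [ 516.03882302 -349.05450116  157.        ] [ 490.67226311 -346.27734204  157.        ] [ 519.01635118 -325.19959135  157.        ]
25.51813030711345 3.032545842811681
24.040016556765192 1.4466202874077545
[ 436.73016718 -328.8332263   345.06120058] 0.4680057095377597 -1.1027907574782287
```

```bash
python3 -m creep '[[[2,-0.2,-4,0.18],[4,-0.5,-8,0.36],[6,-0.7,-11,0.54],[6.7,-0.8,-11,0.72],[6.7,-0.8,-11,0.9],[6.7,-0.8,-11,0.985],[6.7,-0.8,-13,0.985],[6.7,-0.8,-16,0.985],[6.7,-0.8,-19,0.985],[6.7,-0.8,-20.7,0.985],[6.7,-0.8,-20.7,0.985]]]' 100 && python3 -m creep '[[[0,0,0,0],[0,0,0,0],[0,0,0,0],[0,0,0,0],[0,0,0,0],[0,0,0,0]]]' 0
```

```text
clock: 2.5
eef_pos: [503.2, -335.9, 136.5]
tool_rot: [-2.345, -2.085, 0.001]
wrist_force: [-0.1, 0.8, 0.1]
gripper_width: 0.999
finger_force: 0.0
clock: 3.25
eef_pos: [505.3, -336.6, 139.6]
tool_rot: [2.344, 2.087, 0.001]
wrist_force: [0.6, -0.8, 6.3]
gripper_width: 0.314
finger_force: 60.7
```

```bash
python3 -m creep '[[[0,0,3,0],[0,0,7,0],[0,0,11,0],[0,0,14,0],[1,4,14.5,0],[3,9,14.5,0],[5,14,14.5,0],[7,18,14.5,0],[8,20,14.5,0],[8,20,14.5,0],[8,20,14.5,0]]]'
python3 - <<'E'
from h import *
import pickle
w,s=cam('wrist'),cam('side');pickle.dump((w,s),open('c2.pkl','wb'))
e=ctrl.sense()['eef_pos'];print(e,proj(w,e-[0,0,124.6]),proj(w,[587,-114,110]),proj(s,e-[0,0,124.6]))
u,v=map(int,proj(s,e-[0,0,100]))
a=cv2.resize(w['image'],(600,450));b=s['image'][v-35:v+40,u-25:u+25];b=cv2.resize(b,(200,300),interpolation=cv2.INTER_CUBIC)
print(u-25,v-35)
b=cv2.copyMakeBorder(b,0,150,0,0,0);cv2.imwrite('pics/w2.png',np.hstack([a,b])[:,:,::-1])
E
```

```text
clock: 4.62
eef_pos: [584.2, -137.2, 282.6]
tool_rot: [-2.347, -2.087, 0.002]
wrist_force: [-0.0, -0.7, -0.4]
gripper_width: 0.316
finger_force: 59.9
[ 584.15042666 -137.53371613  282.96885172] (np.float64(257.08925716735877), np.float64(186.22216204450982)) (np.float64(257.19793194712577), np.float64(153.86473001899748)) (np.float64(261.3880163911861), np.float64(193.38163214075033))
236 151
```

View pics/w2.png

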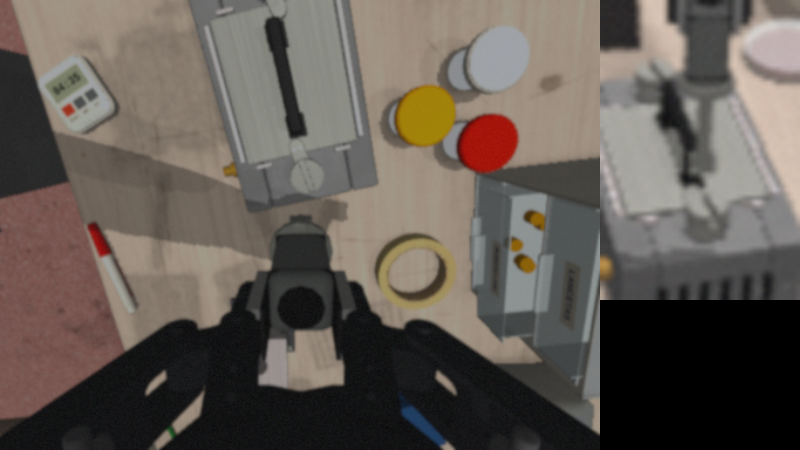

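The right fastener's head shows at about (262,151) in wrist pixels. The predicted blade tip (257,186) matches the dark tip just above the collar. I'll zoom in for the blade's direction and the slot's angle.

Run:
```python
import pickle,cv2,numpy as np
w,s=pickle.load(open('c2.pkl','rb'))
f=lambda a,W,H:cv2.normalize(cv2.resize(a,(W,H),interpolation=cv2.INTER_CUBIC),None,0,255,cv2.NORM_MINMAX)
a=f(w['image'][125:200,230:290],480,600);b=f(s['image'][165:215,245:275],300,500)
cv2.imwrite('pics/w2z.png',np.hstack([a,cv2.copyMakeBorder(b,0,100,0,0,0)])[:,:,::-1])
```

```text
(no output)
```

View pics/w2z.png

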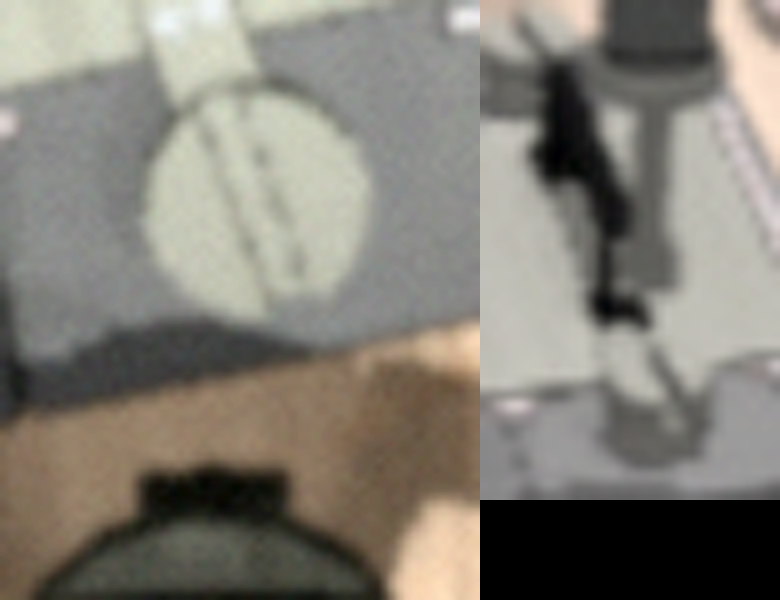

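The blade's width runs along image x, which is the gripper's closing direction. The tip is at about (256.6,184.7). The right slot's centre is at (261.9,150.4), with its edges running from (255.6,140.6) to (263.1,163.1).

```bash
cat >> h.py <<'E'
def yaw():
    x=Rn.from_rotvec(ctrl.sense()['tool_rot']).as_matrix();return np.arctan2(x[1,0],x[0,0])%(2*np.pi)
E
python3 - <<'E'
from h import *
import pickle
w,_=pickle.load(open('c2.pkl','rb'))
p=lambda u,v,z=109.5:plane(w,230+u/8,125+v/8,z)
print('slot',p(255,203))
for a,b in (((205,125),(265,305)),((245,100),(298,270))):
    d=p(*a)-p(*b);print(np.arctan2(d[1],d[0]))
e=ctrl.sense()['eef_pos'];print('eef',e,yaw(),'tip',p(213,484,e[2]-124.6), 'blade',p(287,484,158)-p(140,484,158))
# other slot & handle from wrist
print(proj(w,[567,67,110]))
E
```

```text
slot [ 592.60077476 -110.81652497  109.5       ]
1.7783073697059562
1.7642582241913545
eef [ 584.15042666 -137.53371613  282.96885172] 1.4527999967182257 tip [ 583.78615394 -136.75631043  158.36885172] blade [17.7806738  -2.06780361  0.        ]
(np.float64(213.2953773035557), np.float64(-36.54635261899108))
```

```bash
python3 -m creep '[[[0,0.5,0,-0.18],[0.2,1,0,-0.36],[0.4,1.5,0,-0.54],[0.6,2,0,-0.72],[0.8,2.5,0,-0.9],[0.8,2.5,-1,-1.08],[0.8,2.5,-2.5,-1.254],[0.8,2.5,-4,-1.254],[0.8,2.5,-4,-1.254],[0.8,2.5,-4,-1.254]]]'
python3 - <<'E'
from h import *
import pickle
w,s=cam('wrist'),cam('side');pickle.dump((w,s),open('c3.pkl','wb'))
e=ctrl.sense()['eef_pos'];t=e-[0,0,124.6];print(e,yaw(),proj(w,t),proj(w,[592.6,-110.8,109.5]))
u,v=map(int,proj(w,t));print(u-30,v-40)
f=lambda a,W,H:cv2.normalize(cv2.resize(a,(W,H),interpolation=cv2.INTER_CUBIC),None,0,255,cv2.NORM_MINMAX)
a=f(w['image'][v-40:v+35,u-30:u+30],480,600)
u,v=map(int,proj(s,t));b=f(s['image'][v-30:v+20,u-15:u+15],300,500)
cv2.imwrite('pics/w3z.png',np.hstack([a,cv2.copyMakeBorder(b,0,100,0,0,0)])[:,:,::-1])
E
```

```text
clock: 5.98
eef_pos: [592.6, -111.9, 243.8]
tool_rot: [3.126, 0.313, 0.001]
wrist_force: [0.2, 0.5, -0.9]
gripper_width: 0.315
finger_force: 59.8
[ 592.95244998 -111.65484538  244.33594478] 0.20017621714217373 (np.float64(255.89318380379444), np.float64(185.4592447783527)) (np.float64(255.01129445228884), np.float64(182.8820942997943))
225 145
```

View pics/w3z.png

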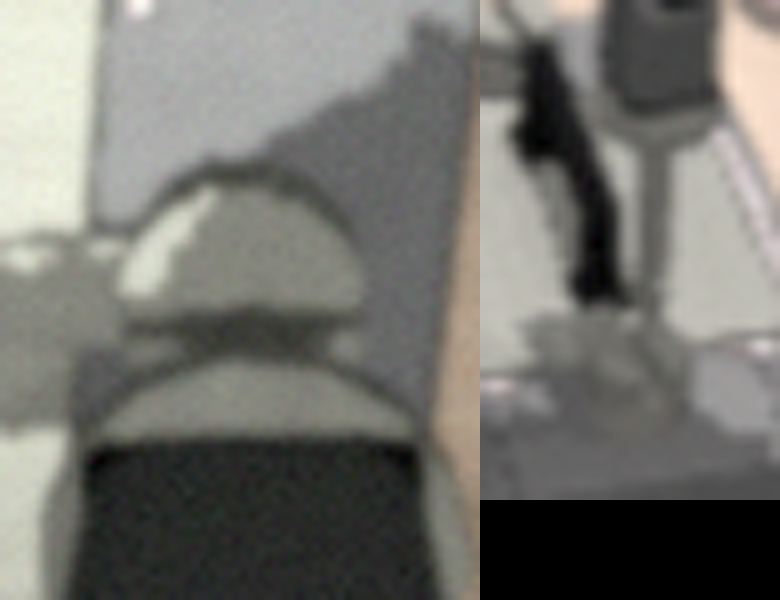

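Run:
```python
import pickle,numpy as np
w,_=pickle.load(open('c3.pkl','rb'));g=w['image'].astype(int).sum(2)//3
print('cols',list(range(236,276)))
for r in range(164,198): print(r,*g[r,236:276])
```

```text
cols [236, 237, 238, 239, 240, 241, 242, 243, 244, 245, 246, 247, 248, 249, 250, 251, 252, 253, 254, 255, 256, 257, 258, 259, 260, 261, 262, 263, 264, 265, 266, 267, 268, 269, 270, 271, 272, 273, 274, 275]
164 107 102 108 110 110 110 111 112 110 109 109 107 107 103 94 89 92 94 92 90 82 78 74 71 71 74 74 74 74 74 74 75 73 74 74 75 76 72 75 74
165 107 105 108 109 109 110 110 110 108 110 107 102 97 91 80 72 72 74 73 71 67 65 64 66 70 70 74 74 72 74 75 72 72 73 75 74 76 72 72 74
166 104 105 108 110 110 111 110 109 107 105 99 91 82 73 66 62 60 59 58 58 60 58 60 64 63 65 68 71 75 72 76 73 76 76 72 73 74 73 75 74
167 102 103 108 110 111 108 109 106 104 97 84 74 67 67 68 65 62 61 61 59 63 61 63 63 61 58 62 64 69 74 72 73 74 73 73 73 72 73 74 73
168 99 102 108 108 108 108 107 104 97 84 74 63 65 74 89 88 79 72 72 71 73 73 70 66 59 59 60 60 63 69 71 71 73 74 72 73 72 74 73 73
169 97 100 106 109 108 108 107 102 87 76 71 73 79 92 107 104 91 82 82 85 85 84 80 72 67 65 65 63 61 63 68 71 73 74 72 74 72 73 72 74
170 96 99 106 107 107 107 102 92 79 76 85 95 102 110 115 102 92 86 87 86 89 89 85 81 79 7
[... 2771 characters left out ...]
82 87 89 90 90 90 88 89 86 87 86 84 85 84 83 84 83 81 74 67 64 59 62 64 66 70 74
193 67 68 65 62 61 59 64 69 74 80 81 83 86 88 87 89 93 91 90 88 88 90 88 87 87 86 84 83 84 86 87 84 79 72 66 59 57 64 68 71
194 66 65 62 60 61 68 78 82 85 85 85 88 88 87 90 88 90 92 89 89 89 88 88 86 86 87 86 86 85 86 86 87 84 81 76 67 62 60 63 66
195 63 63 60 65 69 77 85 87 88 87 89 88 88 90 89 90 91 89 88 90 88 88 88 88 87 86 84 86 86 87 88 88 86 86 83 81 74 69 62 63
196 59 62 61 70 80 84 87 88 90 87 86 88 87 86 89 89 90 90 90 89 89 89 87 86 87 85 85 87 87 88 86 89 87 87 86 84 83 79 73 68
197 58 61 71 79 82 87 89 87 86 87 86 87 83 86 87 88 87 87 86 88 84 85 86 86 83 81 83 85 83 86 87 86 86 87 86 86 86 82 80 74
```

```bash
python3 -m creep '[[[0,0,-0.6,0],[0,0,-1,0],[0,0,-1.4,0],[0,0,-1.7,0],[0,0,-1.7,0],[0,0,-1.7,0]]]'
```

```text
clock: 6.82
eef_pos: [592.5, -111.1, 226.2]
tool_rot: [-3.126, -0.315, 0.001]
wrist_force: [0.9, 0.0, -1.6]
gripper_width: 0.319
finger_force: 59.9
```

```bash
python3 -m creep '[[[0,0,0,0.15],[0,0,0,0.3],[0,0,0,0.45],[0,0,0,0.6],[0,0,0,0.75],[0,0,0,0.9],[0,0,0,1.05],[0,0,0,1.2],[0,0,0,1.35],[0,0,0,1.5],[0,0,0,1.5]]]'; python3 -c "
from h import *
print(ctrl.sense()['torque'],yaw())"; python3 -m creep '[[[0,0,0,0.08],[0,0,0,0.13],[0,0,0,0.13]]]'; python3 -c "
from h import *
print(ctrl.sense()['torque'],yaw())"
```

```text
clock: 8.2
eef_pos: [593.7, -111.7, 226.4]
tool_rot: [2.073, 2.357, 0.001]
wrist_force: [1.7, -1.2, -3.4]
gripper_width: 0.317
finger_force: 59.6
[-0.38970617 -0.82045295 -0.07019635] 1.6986731884212645
clock: 8.57
eef_pos: [593.7, -111.5, 226.4]
tool_rot: [1.917, 2.486, 0.001]
wrist_force: [3.8, -1.8, -4.0]
gripper_width: 0.314
finger_force: 59.6
[-0.39563828 -1.15009775 -0.15775206] 1.8280074631423822
```

```bash
for k in 1 2; do python3 -m creep '[[[0,0,0,0.05],[0,0,0,0.05]]]' | grep -E "clock|wrist"; python3 -c "
from h import *
print(ctrl.sense()['torque'],yaw())"; done
```

```text
clock: 8.82
wrist_force: [3.8, -2.4, -4.7]
[-0.45638177 -1.3363353  -0.05457135] 1.8783250497118495
clock: 9.07
wrist_force: [5.6, -1.1, -4.7]
[-0.4136402  -1.59471489 -0.08146153] 1.9286346569660575
```

```bash
python3 -m creep '[[[0,0,0,0.05],[0,0,0,0.1],[0,0,0,0.1]]]' | grep -E "clock|wrist"
python3 - <<'E'
from h import *
import pickle
s=ctrl.sense();print(s['torque'],yaw())
w,t=cam('wrist'),cam('side');pickle.dump((w,t),open('c4.pkl','wb'))
u,v=map(int,proj(w,s['eef_pos']-[0,0,115]));print(u,v)
f=lambda a,W,H:cv2.normalize(cv2.resize(a,(W,H),interpolation=cv2.INTER_CUBIC),None,0,255,cv2.NORM_MINMAX)
a=f(w['image'][v-80:v+20,u-50:u+50],500,500)
u,v=map(int,proj(t,s['eef_pos']-[0,0,115]));b=f(t['image'][v-30:v+20,u-15:u+15],300,500)
cv2.imwrite('pics/w4.png',np.hstack([a,b])[:,:,::-1])
E
```

```text
clock: 9.45
wrist_force: [4.7, -1.3, -3.9]
[-0.38950964 -1.70174046 -0.46873925] 2.027490747696841
256 188
```

View pics/w4.png

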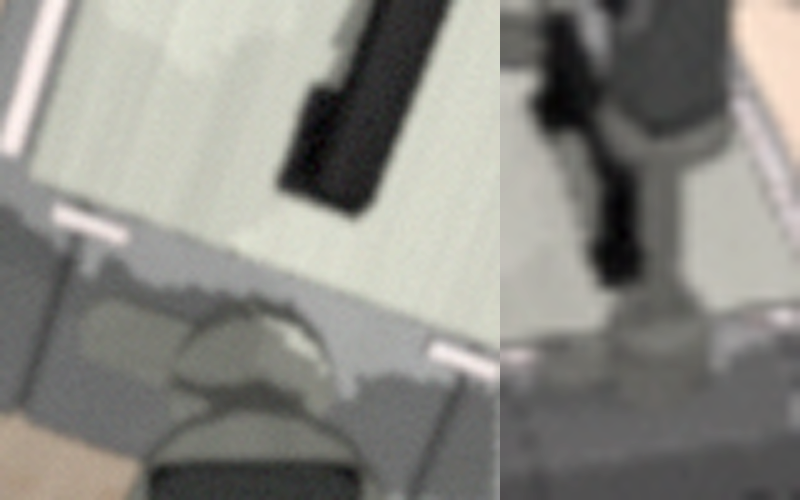

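The right cam's nose is now parallel to the panel edge (nose at (130,330), edge through (30,180)-(500,345) in the crop). The torque rose to 0.47 N m, so it is at the stop. Next is the left fastener.

```bash
python3 - <<'E'
from h import *
import pickle
w,_=pickle.load(open('c4.pkl','rb'))
p=lambda u,v:plane(w,206+u/5,108+v/5,91)
d=p(500,345)-p(30,180);th=(np.arctan2(d[1],d[0]));print(th, [ (592.6-172*np.sin(t),-110.8+172*np.cos(t)) for t in (th,th+np.pi)])
E
python3 -m creep '[[[0,0,0,-0.17],[0,0,0,-0.25],[0,0,2,-0.3],[0,0,4,-0.45],[0,0,5.5,-0.6],[-1,3,5.5,-0.78],[-2,8,5.5,-0.96],[-3,12,5.5,-1.14],[-4,15,5.5,-1.32],[-4.8,17.1,5.5,-1.5],[-4.8,17.1,5.5,-1.68],[-4.8,17.1,5.5,-1.78]]]'; python3 -m creep '[[[0,0,0,0],[0,0,0,0]]]'
python3 - <<'E'
from h import *
import pickle
w,t=cam('wrist'),cam('side');pickle.dump((w,t),open('c5.pkl','wb'))
s=ctrl.sense();print(s['eef_pos'],yaw(),s['torque'])
print(proj(w,s['eef_pos']-[0,0,124.6]),proj(w,[573.7,60.2,109.5]))
g=cv2.cvtColor(w['image'],cv2.COLOR_RGB2GRAY)
g2=cv2.medianBlur(g,3)
for a in (25,18): print(cv2.HoughCircles(g2[100:230,200:310],cv2.HOUGH_GRADIENT,1,8,param1=80,param2=a,minRadius=11,maxRadius=19))
E
```

```text
0.11620565074131092 [(np.float64(572.6575817993738), np.float64(60.039983482530616)), (np.float64(612.5424182006262), np.float64(-281.6399834825306))]
clock: 11.05
eef_pos: [542.5, 60.6, 281.4]
tool_rot: [-3.117, -0.386, 0.006]
wrist_force: [0.8, 0.0, -2.7]
gripper_width: 0.314
finger_force: 60.1
clock: 11.3
eef_pos: [543.9, 59.9, 281.2]
tool_rot: [-3.117, -0.394, 0.002]
wrist_force: [-1.2, -0.8, -1.7]
gripper_width: 0.314
finger_force: 60.1
[544.26352783  59.79510466 281.17582444] 0.2510628781953677 [0.00552391 0.02984732 0.01622014]
(np.float64(256.423556797412), np.float64(185.11750012993795)) (np.float64(262.7542616681941), np.float64(148.62162494655496))
None
[[[62.5 47.5 13.2]]]
```

Run:
```python
from h import *
import pickle
w,_=pickle.load(open('c5.pkl','rb'));g=cv2.cvtColor(w['image'],cv2.COLOR_RGB2GRAY)
print('head cols 245..280')
for r in range(132,166): print(r,*g[r,245:281])
print('tip cols 240..275')
for r in range(174,196): print(r,*g[r,240:276])
```

```text
head cols 245..280
132 120 118 118 120 120 121 120 121 121 119 119 116 109 105 106 103 100 102 106 108 108 109 110 114 115 118 116 118 118 118 118 117 117 117 119 116
133 119 117 120 117 118 120 122 121 120 114 110 102 96 97 97 100 98 102 105 108 110 103 104 106 109 113 115 116 118 118 117 117 118 119 118 117
134 118 118 120 119 118 121 118 120 117 111 100 95 102 108 115 119 119 120 124 126 124 114 106 101 103 105 106 114 116 116 118 118 119 117 115 116
135 118 117 120 119 119 118 118 114 111 104 101 103 116 131 138 141 140 141 142 142 140 132 122 118 110 104 102 109 115 118 118 117 117 116 118 115
136 119 119 118 120 121 119 116 109 103 109 117 123 131 143 148 148 147 147 148 148 145 142 140 134 126 118 113 109 109 112 115 116 114 117 115 115
137 120 119 119 119 119 117 112 108 110 123 135 140 142 146 149 148 148 147 147 147 147 146 145 145 143 136 128 115 109 108 110 110 111 110 114 110
138 118 119 117 119 119 115 109 112 126 138 145 148 148 148 149 149 147 147 147 147 149 147 147 147 146 143 141 129 115 106 106 105 105 108 111 111
139 119 119 118 117 115 114 112 122 137 146 147 14
[... 5504 characters left out ...]
72 76 77 79 79 77 76 86 96
190 99 99 93 92 87 73 69 63 63 65 69 73 79 81 85 81 79 79 77 75 73 73 71 70 69 69 67 68 71 73 75 76 76 79 88 94
191 104 96 85 75 73 67 66 69 74 79 84 88 94 92 93 92 92 90 89 88 88 85 82 83 81 82 75 71 65 67 68 72 72 79 87 94
192 96 83 73 69 70 72 76 81 86 91 93 96 98 97 96 96 94 96 95 92 91 90 91 91 90 91 88 80 73 67 65 64 68 75 84 89
193 83 76 72 76 80 85 89 91 93 94 95 98 100 98 99 99 97 96 96 96 94 92 93 94 93 95 93 89 83 74 70 64 63 66 75 77
194 74 76 83 91 93 93 95 94 95 98 96 96 99 97 97 97 97 97 95 95 93 94 92 93 95 96 96 92 91 86 83 75 66 65 68 72
195 77 85 91 94 97 95 94 94 96 97 96 98 97 97 98 98 98 98 96 96 93 94 92 92 92 94 95 96 93 90 89 87 80 72 70 74
```

Run:
```python
from h import *
import pickle
w,_=pickle.load(open('c5.pkl','rb'));p=lambda u,v:plane(w,u,v,109.5)
d=p(272,149.3)-p(250,151.3);print(np.arctan2(d[1],d[0])+np.pi/2,p(262.5,148.1))
```

```text
0.34283897478289327 [574.18588879  60.6187654  109.5       ]
```

```bash
python3 -m creep '[[[1.5,0,0,0.09],[2.9,0.05,-1.5,0.09],[2.9,0.05,-3,0.09],[2.9,0.05,-3.7,0.09],[2.9,0.05,-3.7,0.09],[2.9,0.05,-4.1,0.09],[2.9,0.05,-4.5,0.09],[2.9,0.05,-5,0.09],[2.9,0.05,-5.5,0.09],[2.9,0.05,-5.5,0.09],[2.9,0.05,-5.5,0.09]]]'
```

```text
clock: 12.78
eef_pos: [573.7, 60.4, 226.2]
tool_rot: [-3.096, -0.533, -0.0]
wrist_force: [-0.3, 0.5, -1.1]
gripper_width: 0.316
finger_force: 60.1
```

```bash
python3 -m creep '[[[0,0,0,0.15],[0,0,0,0.3],[0,0,0,0.45],[0,0,0,0.6],[0,0,0,0.75],[0,0,0,0.9],[0,0,0,1.05],[0,0,0,1.2],[0,0,0,1.35],[0,0,0,1.45],[0,0,0,1.5],[0,0,0,1.5]]]'|grep -E "clock|wrist|eef"; for k in 1 2; do python3 -c "
from h import *
print(ctrl.sense()['torque'],yaw())"; python3 -m creep '[[[0,0,0,0.05],[0,0,0,0.08],[0,0,0,0.08]]]'|grep -E "clock|wrist"; done; python3 -c "
from h import *
print(ctrl.sense()['torque'],yaw())"
```

```text
clock: 14.28
eef_pos: [574.8, 59.7, 226.5]
wrist_force: [1.9, -1.4, -3.2]
[-0.47264589 -0.83643976 -0.0829837 ] 1.8395315835527262
clock: 14.65
wrist_force: [3.6, -2.2, -3.3]
[-0.5595384  -1.4055803  -0.08311025] 1.9198459814381967
clock: 15.02
wrist_force: [4.3, -1.8, -4.4]
[-0.59891536 -1.67192191 -0.32352324] 1.999769777162513
```

```bash
python3 -m creep '[[[0,0,0,0.04],[0,0,0,0.04]]]'|grep -E "wrist"; python3 -c "
from h import *
print(ctrl.sense()['torque'],yaw())"; python3 -m creep '[[[0,0,0,-0.17],[0,0,0,-0.27],[0,0,3,-0.35],[0,0,6,-0.4],[-1,-4,6,-0.5],[-2,-10,6,-0.58],[-3,-16,6,-0.58],[-4,-22,6,-0.58],[-5,-28,6,-0.58],[-6,-34,6,-0.58],[-6.9,-38,6,-0.58],[-6.9,-39.6,6,-0.58]]]' |grep -E "wrist|eef"; python3 -m creep '[[[0,0,0,0],[0,0,0,0]]]'
python3 - <<'E'
from h import *
import pickle
w,t=cam('wrist'),cam('top');pickle.dump((w,t),open('c6.pkl','wb'))
s=ctrl.sense();print(s['eef_pos'],yaw())
im=w['image'].astype(int);e=s['eef_pos']
print('plate pred',[np.round(proj(w,[504.7+a,-335.7+b,90])) for a,b in((-38,-38),(-38,38),(38,38),(38,-38))],'tip',proj(w,e-[0,0,124.6]))
E
```

```text
wrist_force: [3.9, -2.1, -3.2]
[-0.67670751 -1.61724054 -0.48883103] 2.0391988155306855
eef_pos: [502.9, -336.3, 285.6]
wrist_force: [0.2, 0.3, -1.8]
clock: 17.02
eef_pos: [505.0, -333.7, 286.4]
tool_rot: [-2.337, -2.097, -0.002]
wrist_force: [0.6, -0.1, -1.8]
gripper_width: 0.314
finger_force: 60.1
[ 505.1347116  -333.7685681   286.57505484] 1.4631140092002166
plate pred [array([230., 204.]), array([222., 144.]), array([286., 137.]), array([290., 198.])] tip (np.float64(257.12899699294644), np.float64(186.1943381686153))
```

Run:
```python
from h import *
import pickle
w,t=pickle.load(open('c6.pkl','rb'))
save(w,'pics/w6.png'); a=w['image'][120:220,206:306];b=t['image'][155:235,215:300]
f=lambda a:cv2.resize(a,(400,400),interpolation=cv2.INTER_CUBIC)
cv2.imwrite('pics/w6z.png',np.hstack([f(a),f(b)])[:,:,::-1])
print(ctrl.sense()['eef_pos'])
```

```text
[ 505.1347116  -333.7685681   286.57505484]
```

View pics/w6z.png

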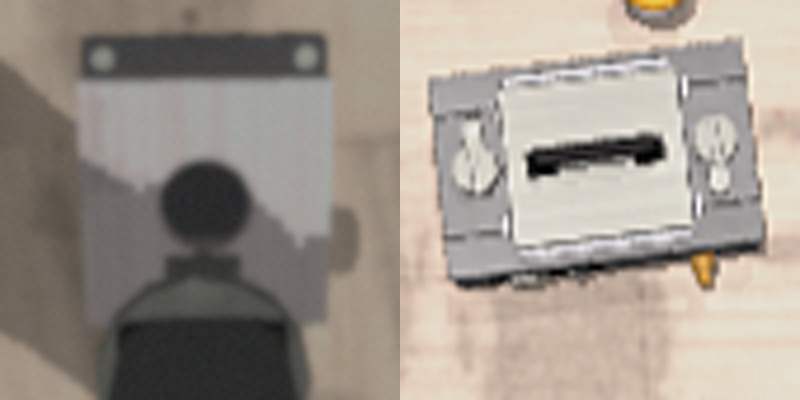

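Left panel: the stand hole is at (257.5,170.5) in wrist pixels, with the blade tip at (257,187). Right panel: both cam noses lie parallel to the panel's edges, so both are open.

Run:
```python
from h import *
import pickle
w,t=pickle.load(open('c6.pkl','rb'));e=ctrl.sense()['eef_pos']
print('hole',plane(w,257.5,170.5,90),'tip',plane(w,206+204/4,120+266/4,e[2]-124.6),e)
P=[plane(w,206+u/4,120+v/4,90) for u,v in((78,78),(334,78),(330,322),(86,322))];print(np.mean(P,0))
```

```text
hole [ 505.61809183 -334.17379587   90.        ] tip [ 504.9766898  -334.06268368  161.97505484] [ 505.1347116  -333.7685681   286.57505484]
[ 505.8616661  -334.80556541   90.        ]
```

```bash
python3 -m creep '[[[0,0,-4,0],[0,0,-7,0],[0,0,-9,0],[0,0,-11,0],[0,0,-13,0],[0,0,-14.2,0],[0,0,-14.7,0],[0,0,-14.7,0],[0,0,-14.7,0]]]'; python3 -m creep '[[[0,0,0,0],[0,0,0,0],[0,0,0,0],[0,0,0,0],[0,0,0,0]]]' 100
```

```text
clock: 18.25
eef_pos: [505.2, -335.9, 140.0]
tool_rot: [2.339, 2.095, 0.0]
wrist_force: [-0.0, 0.0, -0.9]
gripper_width: 0.316
finger_force: 60.2
clock: 18.88
eef_pos: [504.7, -335.6, 139.2]
tool_rot: [2.34, 2.096, -0.0]
wrist_force: [0.1, -0.6, 0.0]
gripper_width: 0.998
finger_force: 0.0
```

```bash
python3 -m creep '[[[0,0,4,0],[0,0,8,0],[0,0,12,0],[1,4,12,0.1],[2.5,10,12,0.22],[4,16,12,0.22],[5.5,22,12,0.22],[7,27,12,0.22],[7.9,30,12,0.22],[7.9,31,12,0.22],[7.9,31,12,0.22],[7.9,31,12,0.22]]]' 100
python3 - <<'E'
from h import *
import pickle
w,t=cam('wrist'),cam('top');pickle.dump((w,t),open('c7.pkl','wb'))
print(ctrl.sense()['eef_pos'],yaw())
g=cv2.cvtColor(w['image'],cv2.COLOR_RGB2GRAY)
print('pred',[proj(w,[583.35-a*np.sin(.107),-25.1+a*np.cos(.107),129]) for a in(-45,0,45)])
m=(g<60).astype(np.uint8);m[210:]=0;m[:,:180]=0;m[:,330:]=0
for k in cv2.findContours(m,0,2)[0]:
    if cv2.contourArea(k)>100: print(cv2.contourArea(k),cv2.boundingRect(k),cv2.minAreaRect(k))
# screwdriver check in top image
c=t;print(proj(c,[505.7,-334.4,157]))
u,v=map(int,proj(c,[505.7,-334.4,157]));gt=cv2.cvtColor(c['image'],cv2.COLOR_RGB2GRAY)
mm=(gt[v-15:v+15,u-15:u+15]<110);ys,xs=np.nonzero(mm);print(mm.sum(),xs.mean()+u-15,ys.mean()+v-15)
E
```

```text
clock: 20.38
eef_pos: [583.5, -26.9, 259.3]
tool_rot: [2.098, 2.338, -0.001]
wrist_force: [-1.0, 0.2, 0.1]
gripper_width: 0.996
finger_force: 0.0
[583.48241724 -26.99355546 259.23991657] 1.6788012277390534
pred [(np.float64(256.9597566162313), np.float64(224.3999276350708)), (np.float64(257.0729913239669), np.float64(182.55805724743325)), (np.float64(257.1974736766406), np.float64(136.56001856933398))]
991.5 (249, 129, 16, 81) ((256.5, 169.0), (80.0, 15.0), 90.0)
(np.float64(352.84167260569035), np.float64(205.3405603538245))
97 348.16494845360825 207.11340206185568
```

```bash
python3 -m creep '[[[0,0.1,-5,0],[0,0.1,-9,0],[0,0.1,-12,0],[0,0.1,-13,0],[0,0.1,-13,0],[0,0.1,-13,0]]]' 60; python3 -m creep '[[[0,0,0,0],[0,0,0,0],[0,0,0,0],[0,0,0,0],[0,0,0,0],[0,0,0,0]]]' 0; python3 -m creep '[[[0,0,0.3,0],[0,0,0.7,0],[0,0,1.2,0],[0,0,1.2,0]]]'
```

```text
clock: 21.22
eef_pos: [584.9, -25.1, 131.3]
tool_rot: [2.095, 2.338, 0.003]
wrist_force: [0.6, 0.2, 0.5]
gripper_width: 0.602
finger_force: 0.0
clock: 21.98
eef_pos: [584.2, -24.7, 130.4]
tool_rot: [2.095, 2.339, 0.001]
wrist_force: [-0.7, 0.7, 5.3]
gripper_width: 0.1
finger_force: 59.0
clock: 22.48
eef_pos: [583.9, -24.7, 141.5]
tool_rot: [2.096, 2.34, 0.0]
wrist_force: [0.1, -0.4, -1.6]
gripper_width: 0.101
finger_force: 58.6
```

```bash
python3 -m creep '[[[0,0,3,0],[0,0,6,0],[0,2,8,0],[-1,6,8,0],[-2,11,8,-0.05],[-3.5,17,8,-0.1],[-5,23,8,-0.15],[-6.5,29,8,-0.18],[-7.5,34,8,-0.18],[-8.2,37,8,-0.18],[-8.2,37.6,8,-0.18],[-8.2,37.6,8,-0.18]]]'
python3 - <<'E'
from h import *
import pickle
w,t=cam('wrist'),cam('top');pickle.dump((w,t),open('c8.pkl','wb'))
s=ctrl.sense();print(s['eef_pos'],yaw(),s['wrist_force'])
# mat edges seen by the wrist camera: dark neutral pixels
im=w['image'].astype(int);m=((im.max(2)<50)).astype(np.uint8);
for k in cv2.findContours(m,0,2)[0]:
    if cv2.contourArea(k)>150: print(cv2.contourArea(k),cv2.boundingRect(k))
th=-.075
for a,b in((-90,-95),(-90,95),(90,95),(90,-95)): print(np.round(proj(w,[502+a*np.cos(th)-b*np.sin(th),353+a*np.sin(th)+b*np.cos(th),3])))
g=im.mean(2).astype(int)
print('row120',*g[120,140:380:4]);print('row150',*g[150,140:380:4]);print('col256',*g[60:200:4,256]);print('col200',*g[60:300:4,200])
E
```

```text
clock: 23.98
eef_pos: [501.7, 351.2, 220.9]
tool_rot: [2.297, 2.143, -0.001]
wrist_force: [0.5, -0.0, -2.2]
gripper_width: 0.102
finger_force: 58.8
[502.10360911 350.27202536 221.15994782] 1.4994526616725607 [ 0.61744523  0.22154849 -3.51865885]
50402.0 (0, 149, 512, 235)
4463.0 (186, 88, 148, 34)
[192. 232.]
[182.  86.]
[333.  87.]
[321. 232.]
row120 140 140 141 141 139 138 136 136 132 136 140 136 39 37 36 35 36 35 36 35 33 31 34 35 29 37 34 32 37 35 34 31 35 37 36 36 31 39 36 32 32 33 34 33 37 32 35 31 96 148 149 155 157 154 155 151 152 153 153 151
row150 147 149 146 147 147 149 145 145 126 130 134 134 134 134 135 146 141 143 139 144 138 139 140 143 141 141 43 42 40 41 43 38 40 123 139 141 142 141 143 137 138 139 138 145 142 137 141 141 139 142 141 150 153 155 154 149 151 154 155 154
col256 131 135 135 133 132 132 133 83 31 32 36 33 32 32 32 35 126 141 141 141 140 141 61 38 28 11 14 19 34 34 38 36 35 34 32
col200 138 138 136 134 126 128 132 44 32 34 34 32 32 29 30 35 130 145 144 145 146 145 146 145 136 138 137 138 136 134 133 132 131 129 127 128 126 125 124 95 84 85 82 85 82 82 85 89 92 90 93 93 91 94 89 20 16 18 16 12
```

Run:
```python
from h import *
import pickle
w,t=pickle.load(open('c8.pkl','rb'));g=w['image'].astype(int).mean(2)
print(g[116:130,200].round(),g[116:130,300].round(),g[116:130,256].round())
for z in(176,182): print(plane(w,256,122.5,z), plane(w,200,122.5,z),plane(w,300,122.5,z))
print(ctrl.sense()['eef_pos'])
```

```text
[ 31.  31.  30.  32.  36.  48.  78. 108. 130. 141. 144. 144. 145. 144.] [ 37.  35.  34.  34.  33.  46.  69.  98. 122. 135. 139. 141. 141. 139.] [ 33.  33.  33.  34.  36.  47.  74. 104. 127. 137. 140. 141. 142. 141.]
[505.46332663 415.40690544 176.        ] [469.9046018  417.86308444 176.        ] [533.39303731 413.47769203 176.        ]
[505.50154949 415.73566865 182.        ] [471.10183794 418.11179011 182.        ] [532.52090959 413.86933668 182.        ]
[502.10360911 350.27202536 221.15994782]
```

```bash
python3 -m creep '[[[0.2,0,-4,0],[0.2,0,-8,0],[0.2,0,-11,0],[0.2,0,-13.5,0],[0.2,0,-15.5,0],[0.2,0,-16.5,0],[0.2,0,-16.7,0],[0.2,0,-16.7,0]]]'; python3 -m creep '[[[0,0,-0.2,0],[0,0,-0.4,0],[0,0,-0.5,0],[0,0,-0.5,0]]]'
```

```text
clock: 25.08
eef_pos: [504.4, 351.4, 55.2]
tool_rot: [2.298, 2.142, 0.002]
wrist_force: [-0.4, 0.3, -2.1]
gripper_width: 0.101
finger_force: 58.8
clock: 25.58
eef_pos: [503.5, 351.4, 49.1]
tool_rot: [-2.298, -2.142, 0.0]
wrist_force: [0.1, -0.4, -3.0]
gripper_width: 0.104
finger_force: 58.8
```

```bash
python3 -m creep '[[[0,0,-0.05,0],[0,0,-0.1,0],[0,0,-0.1,0]]]'|grep -E "eef|wrist"; python3 -m creep '[[[0,0,-0.05,0],[0,0,-0.1,0],[0,0,-0.1,0]]]'|grep -E "eef|wrist"
```

```text
eef_pos: [503.7, 351.4, 48.5]
wrist_force: [-0.6, -0.2, -0.6]
eef_pos: [503.7, 351.5, 48.4]
wrist_force: [-2.5, -0.8, 5.0]
```

Contact is made, so I'll open slowly and retreat.

```bash
python3 -m creep '[[[0,0,0,0],[0,0,0,0],[0,0,0,0],[0,0,0,0],[0,0,0,0]]]' 70; python3 -m creep '[[[0,0,3,0],[0,0,7,0],[0,0,12,0],[0,-3,16,0],[-3,-8,19,0],[-6,-14,20,0],[-8,-20,20,0],[-10,-26,20,0],[-11,-31,20,0],[-11,-31,20,0],[-11,-31,20,0]]]'
python3 - <<'E'
from h import *
c=cam('top');im=c['image'].astype(int)
m=(im.max(2)<60).astype(np.uint8);m[:170]=0;m[250:]=0;m[:,:110]=0;m[:,200:]=0
k=max(cv2.findContours(m,0,2)[0],key=cv2.contourArea);r=cv2.boxPoints(cv2.minAreaRect(k))
M=np.mean([plane(c,u,v,3) for u,v in r],0)
q=np.zeros(m.shape,np.uint8);cv2.fillPoly(q,[r.astype(np.int32)],1);q=cv2.erode(q,np.ones((7,7)))
p=((im.mean(2)>90)&(q>0)).astype(np.uint8);k=max(cv2.findContours(p,0,2)[0],key=cv2.contourArea)
R=cv2.boxPoints(cv2.minAreaRect(k));P=np.array([plane(c,u,v,9) for u,v in R]);print('mat',M,'panel',P.mean(0),P.round(1).tolist())
s=cam('side');a=s['image'].astype(int)
for n,X in(('sd top',[505,-334.5,157]),('collar',[505,-334.5,97])):
    u,v=map(int,proj(s,X));print(n,u,v)
u,v=map(int,proj(s,[505,-334.5,130]));print(*a[v-20:v+20:2,u].mean(1).astype(int));print(*a[v,u-14:u+15].mean(1).astype(int))
import pickle;o=pickle.load(open('c0.pkl','rb'))['side']['image'].astype(int)
print('diff stand',np.abs(a-o)[v-40:v+50,u-30:u+30].mean());
for n,X in(('tape',(718,-270,25)),('petri',(721,219,15))):
    u,v=map(int,proj(s,X));print(n,np.abs(a-o)[v-25:v+25,u-25:u+25].mean())
E
```

```text
clock: 26.95
eef_pos: [503.7, 351.4, 47.1]
tool_rot: [-2.298, -2.142, 0.0]
wrist_force: [-0.0, -0.4, -0.7]
gripper_width: 0.701
finger_force: 0.0
clock: 28.32
eef_pos: [393.9, 41.5, 247.4]
tool_rot: [2.299, 2.141, 0.002]
wrist_force: [-0.0, 0.5, 0.4]
gripper_width: 0.703
finger_force: 0.0
mat [502.02679762 353.3571123    3.        ] panel [502.14571249 352.29920716   9.        ] [[451.0, 420.1, 9.0], [563.0, 416.4, 9.0], [553.2, 283.9, 9.0], [441.4, 288.8, 9.0]]
sd top 239 250
collar 240 267
171 166 167 170 172 77 33 36 77 104 67 70 70 70 67 67 63 93 114 135
188 186 183 185 188 189 191 186 164 111 67 65 63 65 67 68 68 71 67 65 74 145 185 187 186 187 186 186 187
diff stand 3.3603703703703705
tape 1.058
petri 4.067866666666666
```

Run:
```python
from h import *
import pickle
o=pickle.load(open('c0.pkl','rb'))
for n in('top','side'):
    c=cam(n)
    for k,X in(('tape',(718,-270,25)),('petri',(721,219,15)),('sd',(505,-334,130))):
        u,v=map(int,proj(c,X));f=lambda i:cv2.cvtColor(i,cv2.COLOR_RGB2GRAY)[v-28:v+28,u-28:u+28].astype(np.float32)
        print(n,k,cv2.phaseCorrelate(f(o[n]['image']),f(c['image'])))
```

```text
top tape ((0.010637054536662305, 0.006490060699487543), 0.9987858951754041)
top petri ((-0.007545130470305139, -0.00581501401189044), 0.9961505809757445)
top sd ((0.08101823516564366, 0.10305347921027774), 0.9418853709432814)
side tape ((-0.02171022121009969, -0.01764104601645755), 1.0099756043487125)
side petri ((0.126466887614324, -0.1367985743686866), 0.6076673418945736)
side sd ((-0.01969494130209526, -0.11059225981472309), 1.0292239332199096)
```

```bash
python3 -c "
from plant import ctrl
print(ctrl.sign_off())"
```

```text
the job is handed in; nothing more can be done
None
```

The job is handed in at about 28 s on the clock: both cams were turned to their open stops, the screwdriver is back in its stand, the panel is handle up about 1 mm from the mat's centre, and the tape roll and petri dish have not moved.

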